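Unload the canister warmer

ROBOT

A 6-joint arm with a two-finger parallel gripper is mounted at the origin on the work surface. World frame = base frame: x ahead of the robot, y to its left, z up, the work surface at z = 0. Lengths are in m, angles in rad, forces in N, time in s.
With the tool pointing down it reaches from about 0.425 to 1.125 m from the base axis. Payload 14.9 kg.
Tool frame: the origin (TCP) lies on the front face of the gripper's body, between the roots of the fingers; the fingertips stand 78 mm ahead of it and the grasp point (between the pads) lies 60 mm ahead of it; z points along the fingers, y is the line along which they close (so a half turn about z gives the same grasp; the last joint's range is limited). The gripper opens to 91 mm and grips with 3 to 60 N. Pads are 32 mm wide; open, the fingers measure 118 mm over their backs; the gripper's body (76 mm by 178 mm) begins 60 mm behind the grasp point.
Start: joints at [-1.278, 0.379, 1.734, -0, 1.028, -0.033], TCP at [0.224, -0.663, 0.292] pointing down, gripper open.
Joint ranges: [-2.77, 2.77], [-0.74, 2.19], [0, 2.66], [-1.06, 4.2], [0.31, 2.87], [-3.08, 3.08]. Speed limits (rad/s): [1.89, 1.89, 2.39, 3.14, 3.14, 3.14].

INTERFACE

Orientations are given as a unit quaternion [w, x, y, z].
In Python, from cell import * gives the robot as it stands.
- The arm moves only by the tool carry_out, never from a script. Its argument "moves" is a list that holds one entry, the list of rows, each a list of 5 numbers: the opening in per cent of the stroke, from 0 (shut) to 100 (fully open), then the shift along the world's x, y, z scaled (see below), then the turn about the world's z scaled (see below). In form: [[[claw, x, y, z, twist], ...]]. A call has 1 to 10 rows; each row shifts and turns the commanded pose from where the row before left it; what a row does not reach is not made up. The controller multiplies each number of a shift by 500 mm and each number of a turn by 60 degrees. A row lasts 1/8 s, in which the tool goes at most 62.5 mm and 10.7 degrees, less where a joint would pass 70% of its speed; a pose out of reach is approached as far as the arm can. A call with a number of a shift or a turn outside -1 to 1 is refused whole. A call with a gripper value outside its range is refused whole. The fingers move at their own pace and stop on an object; the grip force is fixed at half the most. Time passes only in rows, so rows that do not move let the fingers close. It gives the time, the measured TCP pose, the force, the opening and the grip force at its end, in the units of the state.
- observe(): the state, without advancing time (a new reading comes with each control period).
- grab_frame(name): name is "side" or "top"; returns (picture, depth): 420x560x3 uint8, red, green, blue; 420x560 float32, m along the optical axis (not along the pixel's ray), 0 where there is no reading.
- camera_info(name): a dict with "fx", "fy", "cx", "cy" (pixels), "xyz" and "rotation" of the camera in the world. Camera axes: x right, y up, looking along -z (the intrinsics and any distortion apply to the point x, -y, -z); pixel columns grow to the right and rows downward; lengths in m; the calibration is good to about 2 mm. A picture is of the moment at which its call begins. camera_info takes no time and is no camera call.
- sign_off(): hands the job in; it is judged then, once.
Trained networks look in the newest picture that a camera, given by its name, has taken for a name from the list of things; names that differ only in an ending like _2 or _b are one class to them, and where a whole thing is asked for, a point or a joint stands for the part that bears it (a point fixed in the world has none). Each returns a list of dicts, best first, with "conf" (0 to 1); they miss things now and then, are a little off and sometimes report something else, mostly with a low value. They report only what shows in the picture. A call takes as long as a camera call. They do not tell look-alikes from the thing itself.
- search_frame(camera, query): "bbox" ([centre column, centre row, width, height] in pixels, round what is visible of it).
- landmark_of(camera, query): "at" ([row, column] in pixels: a listed point, or the origin of a listed thing).
The state is a dict: "time_s": time; "qpos": joint angles; "joint_velocities": joint speeds; "tau": joint torques, N m; "position": TCP position; "eef_rot": TCP orientation; "ft_force": force on the tool from outside, world axes, zero at the start; "wrist_torque": the same for the moment, N m; "finger_gap": finger opening in m; "finger_force": force on a finger pad.
Only numpy, scipy, OpenCV 4.12 (cv2) and the standard library are available. Lean on these libraries where they do the work, as an engineer would, in place of code of your own. Each camera call takes 0.05 s, during which the arm holds its last target. There are 200 camera calls.

TASK

Switch the bench warmer off by pushing its lever fully over, then lift the loose covers off the canisters standing on it (some may already be open) and lay the covers, knob up, in the aluminium tray. Once all covers are off, lift the three handled canisters off the warmer and stand them upright on the cork board; when all stand there, put every cover back on a canister so that it sits flush. Keep the canisters upright and leave the other things on the bench where they are.

Things in the scene. Friction and masses are not known exactly. Their poses are not given: they have to be found in the camera images.
- warmer: Bench warmer, a fixed white box with a flat steel top, 140 (x) x 340 (y) x 50 mm high. Origin under its centre; the three canisters stand in a row along its y axis at about y = -100, 0, +100 mm.
- switch (a joint): The warmer's switch lever, on a fixed grey block beside the warmer (by the warmer's -y end). Hinged about its y axis: near 0 rad (ON) it leans about 0.5 rad from upright towards its -x (the robot's side); at 1.0 rad (OFF) it leans as far to +x. Stays where it is left, a light push moves it.
- switch_tip (a point): Tip of the switch lever, centre of a black ball of 26 mm diameter, 60 mm from the pivot, which is 22 mm above the bench (ball centre 75 mm up when ON, 82 mm at most, half-way over). The lever swings in its own x-z plane, which is nearly the world's.
- tray: Shallow aluminium tray, loose, 115 (x) x 275 (y) mm, rim 16 mm high, wall and floor 3 mm thick. Origin under its centre. Takes three covers side by side along its y axis (85 mm apart).
- board: Cork board, fixed, 130 (x) x 320 (y) x 15 mm thick. Origin under its centre. Takes three canisters side by side along its y axis (95 mm apart).
- can1_center (a point): Steel canister, 64 mm outside diameter, 75 mm high, wall 3 mm, open on top, 220 g; this point is on its axis half-way up (37.5 mm above its underside), z up, -x towards its handle. The three are alike; they start on the warmer, handles roughly towards the robot.
- can1_handle (a point): Where to pinch the handle of canister 1: middle of its level upper bar, 55 mm from the canister's axis on its -x side, 59 mm above its underside. The D-shaped flat handle is 10 mm thick (along the canister's y); its upper bar is 14 mm high (52 to 66 mm above the underside) and runs from the wall out to 79 mm from the axis, with open space of 30 mm below it.
- cover1_center (a point): Loose cover, 70 g, 34 mm high: a plug 51 mm in diameter, 8 mm high (hangs loosely in the 58 mm mouth), a disc 70 mm in diameter, 4 mm thick, and on top a black knob 18 mm in diameter, 22 mm high. This point is on its axis, 17 mm above its underside (5 mm above the disc), z up. Seated: 46.5 mm above the canister's centre. All alike, any fits any canister; 2 or 3 are there, each starting on its canister.
- can2_center (a point): Steel canister, 64 mm outside diameter, 75 mm high, wall 3 mm, open on top, 220 g; this point is on its axis half-way up (37.5 mm above its underside), z up, -x towards its handle. The three are alike; they start on the warmer, handles roughly towards the robot.
- can2_handle (a point): Where to pinch the handle of canister 2: middle of its level upper bar, 55 mm from the canister's axis on its -x side, 59 mm above its underside. The D-shaped flat handle is 10 mm thick (along the canister's y); its upper bar is 14 mm high (52 to 66 mm above the underside) and runs from the wall out to 79 mm from the axis, with open space of 30 mm below it.
- cover2_center (a point): Loose cover, 70 g, 34 mm high: a plug 51 mm in diameter, 8 mm high (hangs loosely in the 58 mm mouth), a disc 70 mm in diameter, 4 mm thick, and on top a black knob 18 mm in diameter, 22 mm high. This point is on its axis, 17 mm above its underside (5 mm above the disc), z up. Seated: 46.5 mm above the canister's centre. All alike, any fits any canister; 2 or 3 are there, each starting on its canister.
- can3_center (a point): Steel canister, 64 mm outside diameter, 75 mm high, wall 3 mm, open on top, 220 g; this point is on its axis half-way up (37.5 mm above its underside), z up, -x towards its handle. The three are alike; they start on the warmer, handles roughly towards the robot.
- can3_handle (a point): Where to pinch the handle of canister 3: middle of its level upper bar, 55 mm from the canister's axis on its -x side, 59 mm above its underside. The D-shaped flat handle is 10 mm thick (along the canister's y); its upper bar is 14 mm high (52 to 66 mm above the underside) and runs from the wall out to 79 mm from the axis, with open space of 30 mm below it.
- cover3_center (a point): Loose cover, 70 g, 34 mm high: a plug 51 mm in diameter, 8 mm high (hangs loosely in the 58 mm mouth), a disc 70 mm in diameter, 4 mm thick, and on top a black knob 18 mm in diameter, 22 mm high. This point is on its axis, 17 mm above its underside (5 mm above the disc), z up. Seated: 46.5 mm above the canister's centre. All alike, any fits any canister; 2 or 3 are there, each starting on its canister.
- bottle: Clear plastic bottle, 56 mm diameter, 130 mm high, loose; not part of the job, leave it where it is. Origin under its centre.
- jar: Small amber jar, 48 mm diameter, 50 mm high, loose; not part of the job, leave it where it is. Origin under its centre.
- beaker: Clear plastic beaker, 60 mm across, 70 mm high, loose; not part of the job, leave it where it is. Origin under its centre.
- scoop: Metal scoop (spoon), lying flat, loose; not part of the job, leave it where it is.
Things that resemble listed ones, but are neither listed nor needed, are in the scene too. Leave any green or yellow look-alike of the part that bears can2_center alone.

How it is judged:
On the way, in this order (a step that is already met when the one before it is completed fails the run):
1. the switch is off, with all canisters still on the warmer with their covers (value of joint switch above 0.75 rad and x of can1_center in the frame of warmer between -0.08 and 0.08 m and y of can1_center in the frame of warmer between -0.18 and 0.18 m and z of can1_center in the frame of warmer between 0.0825 and 0.0925 m and angle between each of can1_center, can2_center, can3_center's own z axis and vertical below 0.15 rad and x of can2_center in the frame of warmer between -0.08 and 0.08 m and y of can2_center in the frame of warmer between -0.18 and 0.18 m and z of can2_center in the frame of warmer between 0.0825 and 0.0925 m and x of can3_center in the frame of warmer between -0.08 and 0.08 m and y of can3_center in the frame of warmer between -0.18 and 0.18 m and z of can3_center in the frame of warmer between 0.0825 and 0.0925 m and distance between cover1_center and can1_center below 0.09 m and distance between cover2_center and can2_center below 0.09 m and distance between cover3_center and can3_center below 0.09 m), for 0.2 s.
2. all covers lie in the tray, knob up, the canisters still on the warmer (x of cover1_center in the frame of tray between -0.06 and 0.06 m and y of cover1_center in the frame of tray between -0.14 and 0.14 m and z of cover1_center in the frame of tray between 0.013 and 0.03 m and angle between each of cover1_center, cover2_center, cover3_center, can1_center, can2_center, can3_center's own z axis and vertical below 0.15 rad and x of cover2_center in the frame of tray between -0.06 and 0.06 m and y of cover2_center in the frame of tray between -0.14 and 0.14 m and z of cover2_center in the frame of tray between 0.013 and 0.03 m and x of cover3_center in the frame of tray between -0.06 and 0.06 m and y of cover3_center in the frame of tray between -0.14 and 0.14 m and z of cover3_center in the frame of tray between 0.013 and 0.03 m and x of can1_center in the frame of warmer between -0.08 and 0.08 m and y of can1_center in the frame of warmer between -0.18 and 0.18 m and z of can1_center in the frame of warmer between 0.0825 and 0.0925 m and x of can2_center in the frame of warmer between -0.08 and 0.08 m and y of can2_center in the frame of warmer between -0.18 and 0.18 m and z of can2_center in the frame of warmer between 0.0825 and 0.0925 m and x of can3_center in the frame of warmer between -0.08 and 0.08 m and y of can3_center in the frame of warmer between -0.18 and 0.18 m and z of can3_center in the frame of warmer between 0.0825 and 0.0925 m), for 0.2 s.
3. all canisters stand on the board, the covers still in the tray (x of can1_center in the frame of board between -0.05 and 0.05 m and y of can1_center in the frame of board between -0.15 and 0.15 m and z of can1_center in the frame of board between 0.0475 and 0.0575 m and angle between each of can1_center, can2_center, can3_center, cover1_center, cover2_center, cover3_center's own z axis and vertical below 0.15 rad and x of can2_center in the frame of board between -0.05 and 0.05 m and y of can2_center in the frame of board between -0.15 and 0.15 m and z of can2_center in the frame of board between 0.0475 and 0.0575 m and x of can3_center in the frame of board between -0.05 and 0.05 m and y of can3_center in the frame of board between -0.15 and 0.15 m and z of can3_center in the frame of board between 0.0475 and 0.0575 m and x of cover1_center in the frame of tray between -0.06 and 0.06 m and y of cover1_center in the frame of tray between -0.14 and 0.14 m and z of cover1_center in the frame of tray between 0.013 and 0.03 m and x of cover2_center in the frame of tray between -0.06 and 0.06 m and y of cover2_center in the frame of tray between -0.14 and 0.14 m and z of cover2_center in the frame of tray between 0.013 and 0.03 m and x of cover3_center in the frame of tray between -0.06 and 0.06 m and y of cover3_center in the frame of tray between -0.14 and 0.14 m and z of cover3_center in the frame of tray between 0.013 and 0.03 m), for 0.2 s.
At the end, for the whole second after the job is handed in: The switch is off (over 0.75 rad); every canister stands upright on the cork board (its centre within 50 mm in x and 150 mm in y of the board's centre); every cover sits flush on a canister of its own (within 7 mm of its axis, within 5 mm of its seated height, level to 0.08 rad) (value of joint switch above 0.75 rad and x of can1_center in the frame of board between -0.05 and 0.05 m and y of can1_center in the frame of board between -0.15 and 0.15 m and z of can1_center in the frame of board between 0.0475 and 0.0575 m and angle between each of can1_center, can2_center, can3_center's own z axis and vertical below 0.15 rad and x of can2_center in the frame of board between -0.05 and 0.05 m and y of can2_center in the frame of board between -0.15 and 0.15 m and z of can2_center in the frame of board between 0.0475 and 0.0575 m and x of can3_center in the frame of board between -0.05 and 0.05 m and y of can3_center in the frame of board between -0.15 and 0.15 m and z of can3_center in the frame of board between 0.0475 and 0.0575 m and ((horizontal distance between cover1_center and can1_center below 0.007 m and z of cover1_center in the frame of can1_center between 0.042 and 0.051 m and angle between cover1_center's own z axis and vertical below 0.08 rad) or (horizontal distance between cover1_center and can2_center below 0.007 m and z of cover1_center in the frame of can2_center between 0.042 and 0.051 m and angle between cover1_center's own z axis and vertical below 0.08 rad) or (horizontal distance between cover1_center and can3_center below 0.007 m and z of cover1_center in the frame of can3_center between 0.042 and 0.051 m and angle between cover1_center's own z axis and vertical below 0.08 rad)) and ((horizontal distance between cover2_center and can1_center below 0.007 m and z of cover2_center in the frame of can1_center between 0.042 and 0.051 m and angle between cover2_center's own z axis and vertical below 0.08 rad) or (horizontal distance between cover2_center and can2_center below 0.007 m and z of cover2_center in the frame of can2_center between 0.042 and 0.051 m and angle between cover2_center's own z axis and vertical below 0.08 rad) or (horizontal distance between cover2_center and can3_center below 0.007 m and z of cover2_center in the frame of can3_center between 0.042 and 0.051 m and angle between cover2_center's own z axis and vertical below 0.08 rad)) and ((horizontal distance between cover3_center and can1_center below 0.007 m and z of cover3_center in the frame of can1_center between 0.042 and 0.051 m and angle between cover3_center's own z axis and vertical below 0.08 rad) or (horizontal distance between cover3_center and can2_center below 0.007 m and z of cover3_center in the frame of can2_center between 0.042 and 0.051 m and angle between cover3_center's own z axis and vertical below 0.08 rad) or (horizontal distance between cover3_center and can3_center below 0.007 m and z of cover3_center in the frame of can3_center between 0.042 and 0.051 m and angle between cover3_center's own z axis and vertical below 0.08 rad))); the robot touches nothing.
It fails at once if a canister is tipped over (angle between any of can1_center, can2_center, can3_center's own z axis and vertical above 0.7 rad).
It fails at once if another thing on the bench is moved more than 30 mm (distance of any of bottle, jar, beaker, scoop from where it was at the start of the episode above 0.03 m).
Of cover1, cover2, cover3 only 2 to 3 are there at a start; the rules pass over those that are not, and their reading is None.
At some moment in a run one of tray, can1, can2, can3 may be knocked a few centimetres aside while the robot is not near it.
It also fails if it takes over 210 s, if anything falls off the work surface, if the arm or the gripper's body presses on something with over 40 N, if the wrist force passes 120 N, or if a joint passes its speed limit or range.

## Working session

There is one attempt and no reset: what is moved stays moved. The work goes in short steps, Python scripts to look and compute and a tool call to move; the robot and the scene stay as the last step left them, time stands still between calls to the robot, and variables do not carry over. Pictures are saved under pics/ and viewed, at most 14 in all, crops included, and the job is handed in when it is done.

Besides the shell and the picture viewer there is one more tool, called in YAML: its name, and indented under it one key for each argument. carry_out: Moves the arm, as the interface text tells. Shifts and turns lie within -1 to 1; 1 stands for 500 mm of shift or 60 degrees of turn. Its arguments: {"type":"object","properties":{"moves":{"type":"array"}},"required":["moves"]}

```bash
mkdir -p pics; ls; cat > h.py <<'E'
from cell import *
import numpy as np, cv2
def shot(n,f):
    p,d=grab_frame(n); cv2.imwrite('pics/'+f,p[:,:,::-1]); return p,d
def ray(cam,r,c):
    k=camera_info(cam); R=np.array(k['rotation']); 
    return np.array(k['xyz']), R@np.array([(c-k['cx'])/k['fx'],-(r-k['cy'])/k['fy'],-1.0])
def at_z(cam,r,c,z):
    o,v=ray(cam,r,c); return o+v*(z-o[2])/v[2]
def at_d(cam,r,c,d):
    o,v=ray(cam,r,c); return o+v*d
E
python3 - <<'E'
from h import *
for n in('side','top'):
    shot(n,n+'0.png'); k=camera_info(n); print(k)
s=observe(); print(s)
E
```

```text
pics
{'fx': 433.99413525840384, 'fy': 433.99413525840384, 'cx': 282.63612863972196, 'cy': 209.01232434870462, 'xyz': array([0.43718724, 0.77541537, 0.6424113 ]), 'rotation': array([-0.05716354, -0.02632775,  0.46390787,  0.8836451 ])}
{'fx': 388.708702185238, 'fy': 388.708702185238, 'cx': 284.1358412890333, 'cy': 210.28005286533133, 'xyz': array([4.95190853e-01, 1.64886065e-04, 1.21023753e+00]), 'rotation': array([ 0.7122848 ,  0.01406189, -0.01684899, -0.70154738])}
{'time_s': 0.1, 'qpos': array([-1.27829240e+00,  3.79315381e-01,  1.73472751e+00,  9.33438369e-06,
        1.02850339e+00, -3.33099225e-02]), 'joint_velocities': array([-9.77105056e-06,  3.03285553e-04, -1.13168569e-03,  1.10785236e-03,
       -1.30857239e-03, -8.09122802e-04]), 'tau': array([ 2.02419011e-03, -7.65031600e+01, -4.35290945e+01,  6.52961782e-02,
        3.98309680e-02, -1.79800452e-05]), 'position': array([ 0.22396416, -0.6629071 ,  0.29167976]), 'eef_rot': array([-4.73333607e-04,  9.86760266e-01,  1.62184927e-01, -5.76581368e-05]), 'ft_force': array([ 0.29647447,  0.79463383, -0.10411753]), 'wrist_torque': array([-0.02021462,  0.03263867, -0.03191241]), 'finger_force': 0.0, 'finger_gap': 0.09136027313018547}
```

View pics/top0.png

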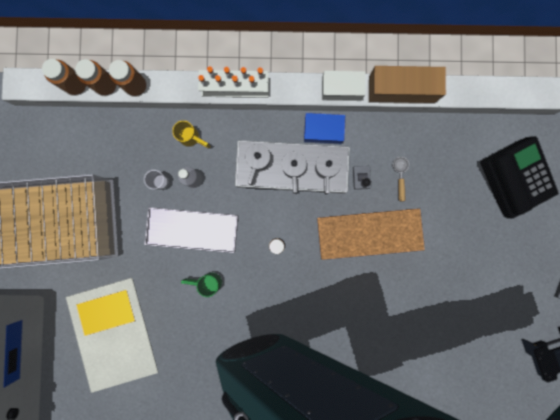

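View pics/side0.png

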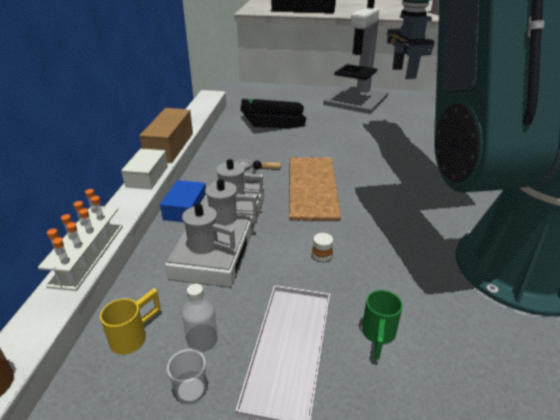

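```bash
cat >> h.py <<'E'
def Rm(q):
    q=np.array(q); 
    if q.size==9: return q.reshape(3,3)
    from scipy.spatial.transform import Rotation as Ro
    return Ro.from_quat([q[1],q[2],q[3],q[0]]).as_matrix()
def ray(cam,r,c):
    k=camera_info(cam); R=Rm(k['rotation'])
    return np.array(k['xyz']), R@np.array([(c-k['cx'])/k['fx'],-(r-k['cy'])/k['fy'],-1.0])
E
python3 - <<'E'
from h import *
Z=dict(can1_center=.0875,can1_handle=.109,cover1_center=.134,switch_tip=.075,tray=.003,board=.015,warmer=.05)
for cam in('top','side'):
  grab_frame(cam)
  for q,z in Z.items():
    for r in landmark_of(cam,q)[:5]:
        print(cam,q,round(r['conf'],2),np.round(r['at']),np.round(at_z(cam,*r['at'],z),3)[:2])
E
```

```text
top can1_center 0.65 [166. 325.] [ 0.674 -0.121]
top can1_handle 0.51 [183. 327.] [ 0.623 -0.125]
top cover1_center 0.82 [164. 327.] [ 0.674 -0.122]
top cover1_center 0.65 [230. 191.] [0.484 0.252]
top cover1_center 0.53 [181. 194.] [0.621 0.247]
top switch_tip 0.5 [180. 366.] [ 0.636 -0.244]
top switch_tip 0.29 [175. 251.] [0.648 0.095]
top tray 0.59 [231. 190.] [0.48  0.288]
top board 0.92 [233. 367.] [ 0.482 -0.26 ]
top board 0.54 [156. 257.] [0.713 0.084]
top warmer 0.57 [169. 293.] [ 0.671 -0.029]
top warmer 0.46 [167. 324.] [ 0.677 -0.12 ]
side can1_center 0.58 [182. 233.] [ 0.67 -0.12]
side can1_handle 0.82 [178. 254.] [ 0.616 -0.114]
side can1_handle 0.68 [198. 247.] [ 0.615 -0.022]
side cover1_center 0.67 [164. 227.] [ 0.684 -0.128]
side switch_tip 0.61 [166. 258.] [ 0.628 -0.234]
side tray 0.89 [347. 289.] [0.484 0.282]
side board 0.84 [188. 314.] [ 0.473 -0.241]
side warmer 0.66 [233. 219.] [0.669 0.037]
```

The top view shows the warmer at (293,167) with covered canisters at (258,158), (293,164) and (327,166), the switch at (364,180), the tray at (190,230) and the board at (371,233). Two look-alikes stand elsewhere: a yellow mug at (185,132) and a green one at (207,284). The canisters meant are the three steel ones on the warmer. I'll confirm with a crop.

```bash
python3 - <<'E'
from h import *
p,d=grab_frame('top'); c=cv2.resize(p[130:270,140:430],None,fx=2.75,fy=2.75,interpolation=cv2.INTER_CUBIC)
cv2.imwrite('pics/crop1.png',c[:,:,::-1])
q,e=grab_frame('side')
def cloud(cam,d):
    k=camera_info(cam); r,c=np.mgrid[:420,:560]
    v=np.stack([(c-k['cx'])/k['fx'],-(r-k['cy'])/k['fy'],-np.ones_like(d)],-1)*d[...,None]
    return v@Rm(k['rotation']).T+k['xyz']
for cam,pp,dd in(('top',p,d),('side',q,e)):
    P=cloud(cam,dd); box=(P[...,0]>.5)&(P[...,0]<.8)&(P[...,1]>-.3)&(P[...,1]<.16)&(dd>0)
    for nm,m in(('knob',box&(P[...,2]>.137)&(P[...,2]<.17)),('disc',box&(P[...,2]>.122)&(P[...,2]<.133)),('dark',box&(pp.max(2)<50)&(P[...,2]>.05))):
        n,l,s,ce=cv2.connectedComponentsWithStats(m.astype(np.uint8))
        for i in range(1,n):
            if s[i,4]>6: print(cam,nm,s[i,4],np.round(P[l==i].mean(0),3),np.round(P[l==i].min(0),3),np.round(P[l==i].max(0),3))
E
```

```text
top knob 37 [0.693 0.073 0.149] [0.684 0.065 0.14 ] [0.701 0.082 0.153]
top knob 37 [ 0.673 -0.029  0.149] [ 0.666 -0.037  0.138] [ 0.681 -0.021  0.153]
top knob 38 [ 0.673 -0.125  0.149] [ 0.665 -0.133  0.138] [ 0.682 -0.117  0.153]
top disc 434 [0.693 0.073 0.128] [0.659 0.041 0.122] [0.728 0.106 0.133]
top disc 438 [ 0.673 -0.029  0.128] [ 0.639 -0.063  0.123] [0.707 0.004 0.133]
top disc 438 [ 0.674 -0.125  0.128] [ 0.64  -0.159  0.122] [ 0.709 -0.091  0.133]
top dark 43 [ 0.631 -0.24   0.086] [ 0.622 -0.25   0.072] [ 0.64  -0.231  0.097]
side knob 48 [ 0.675 -0.118  0.143] [ 0.667 -0.127  0.137] [ 0.684 -0.113  0.148]
side knob 56 [ 0.674 -0.022  0.144] [ 0.666 -0.033  0.138] [ 0.684 -0.014  0.149]
side knob 68 [0.694 0.081 0.145] [0.685 0.067 0.137] [0.703 0.087 0.149]
side disc 300 [ 0.675 -0.115  0.125] [ 0.641 -0.154  0.122] [ 0.71  -0.084  0.131]
side disc 378 [ 0.674 -0.019  0.125] [ 0.64  -0.06   0.122] [0.709 0.009 0.133]
side disc 490 [0.693 0.083 0.126] [0.661 0.043 0.122] [0.729 0.113 0.133]
side dark 47 [ 0.674 -0.116  0.141] [ 0.668 -0.127  0.13 ] [ 0.681 -0.11   0.148]
side dark 51 [ 0.631 -0.232  0.079] [ 0.622 -0.241  0.068] [ 0.641 -0.226  0.087]
side dark 60 [ 0.673 -0.022  0.141] [ 0.667 -0.097  0.109] [ 0.695 -0.014  0.149]
side dark 72 [0.693 0.082 0.142] [0.686 0.07  0.13 ] [0.702 0.087 0.149]
```

View pics/crop1.png

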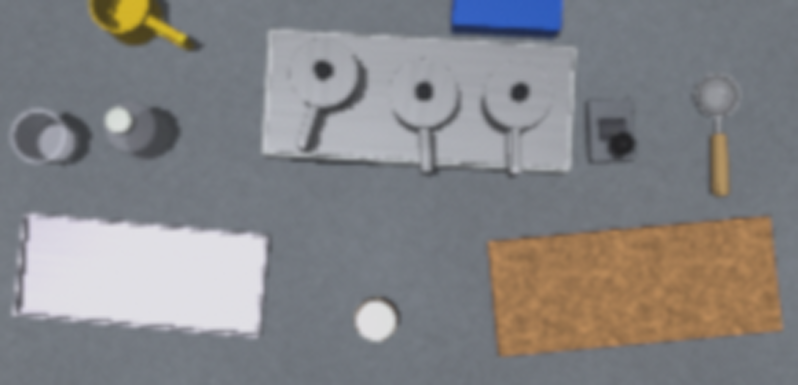

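The crop shows knobs at crop (323,69), (424,91) and (519,91), so all three steel canisters are covered. The lever ball at (621,144) leans to the robot's side, so it is ON. The top camera depth puts the ball at about (0.631,-0.238). I'll push it from -x with the fingers shut.

carry_out:
  moves:
    - [[0,0.067,0.084,0,-0.031],[0,0.067,0.084,0,-0.031],[0,0.067,0.084,0,-0.031],[0,0.067,0.084,0,-0.031],[0,0.067,0.084,0,-0.031],[0,0.067,0.084,0,-0.031],[0,0.067,0.084,0,-0.031],[0,0.067,0.084,0,-0.031],[0,0.067,0.084,0,-0.031],[0,0.067,0.084,0,-0.033]]

```text
time_s: 2.25
position: [0.56, -0.2417, 0.2925]
eef_rot: [0.0, 1.0, -0.001, 0.0]
ft_force: [1.0, -0.5, -0.2]
finger_gap: 0.0005
finger_force: 0.0
```

carry_out:
  moves:
    - [[0,0,0,-0.096,0],[0,0,0,-0.096,0],[0,0,0,-0.097,0],[0,0,0,0,0],[0,0.04,0,0,0],[0,0.04,0,0,0],[0,0.04,0,0,0],[0,0.04,0,0,0],[0,0.038,0,0,0],[0,0,0,0,0]]

```text
time_s: 3.5
position: [0.6556, -0.2424, 0.1491]
eef_rot: [-0.001, 1.0, -0.0, -0.004]
ft_force: [-24.4, 7.4, 11.2]
finger_gap: 0.0002
finger_force: 12.1
```

```bash
python3 - <<'E'
from h import *
p,d=grab_frame('side'); cv2.imwrite('pics/sw.png',cv2.resize(p[120:260,180:340],None,fx=4,fy=4)[:,:,::-1])
print(observe()['ft_force'],observe()['position'])
E
```

```text
[-21.9484687    7.3382898    9.86033607] [ 0.65548494 -0.2423155   0.14904445]
```

View pics/sw.png

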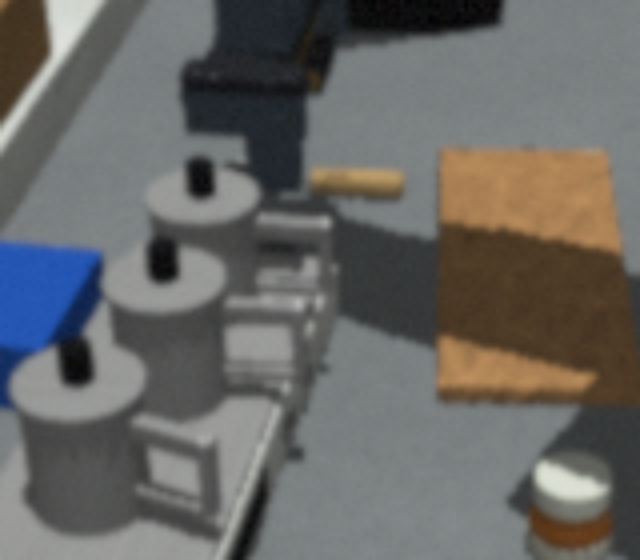

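The finger pushes on the lever at 24 N, so it looks to be at its stop. I'll back off and go above cover A, then check the lever from there.

carry_out:
  moves:
    - [[0,-0.12,0,0,0],[0,0,0,0.12,0],[0,0,0,0.12,0],[40,0.033,0.106,0,0],[40,0.033,0.106,0,0],[40,0.033,0.106,0,0],[40,0.033,0.106,0,0],[40,0.033,0.106,0,0],[40,0.031,0.106,0,0],[40,0,0,0,0]]

```text
time_s: 4.8
position: [0.6971, 0.078, 0.2707]
eef_rot: [-0.0, 1.0, 0.001, 0.002]
ft_force: [-0.2, -0.3, 0.2]
finger_gap: 0.0365
finger_force: 0.0
```

```bash
cat >> h.py <<'E'
def cloud(cam,d):
    k=camera_info(cam); r,c=np.mgrid[:420,:560]
    v=np.stack([(c-k['cx'])/k['fx'],-(r-k['cy'])/k['fy'],-np.ones_like(d)],-1)*d[...,None]
    return v@Rm(k['rotation']).T+k['xyz']
def blobs(P,m,nm,mn=6):
    n,l,s,ce=cv2.connectedComponentsWithStats(m.astype(np.uint8))
    for i in range(1,n):
        if s[i,4]>mn: 
            X=P[l==i]; print(nm,s[i,4],'mean',np.round(X.mean(0),3),'mid',np.round((X.min(0)+X.max(0))/2,3),'ext',np.round(np.ptp(X,0),3))
E
python3 - <<'E'
from h import *
for cam in('top','side'):
    p,d=grab_frame(cam); P=cloud(cam,d); x,y,z=np.moveaxis(P,-1,0)
    blobs(P,(d>0)&(p.max(2)<60)&(z>.05)&(z<.11)&(abs(x-.66)<.06)&(abs(y+.24)<.04),cam+' switch')
    if cam=='top': blobs(P,(d>0)&(z>.137)&(z<.17)&(x>.5)&(x<.8)&(y<.16)&(y>-.2),'knob')
    t=(d>0)&(abs(x-.48)<.1)&(abs(y-.28)<.17)
    blobs(P,t&(z>.009)&(z<.02),cam+' rim',30); blobs(P,t&(z<.02)&(p.min(2)>150),cam+' traywhite',100)
    blobs(P,(d>0)&(abs(x-.48)<.1)&(abs(y+.26)<.2)&(z>.008)&(z<.022),cam+' board',100)
E
```

```text
top switch 41 mean [ 0.681 -0.237  0.083] mid [ 0.681 -0.237  0.082] ext [0.019 0.019 0.016]
knob 37 mean [ 0.672 -0.029  0.149] mid [ 0.673 -0.029  0.146] ext [0.016 0.017 0.016]
knob 38 mean [ 0.673 -0.125  0.149] mid [ 0.673 -0.125  0.145] ext [0.016 0.016 0.015]
top rim 132 mean [0.501 0.378 0.014] mid [0.49  0.338 0.014] ext [0.116 0.167 0.011]
top traywhite 1789 mean [0.49  0.344 0.003] mid [0.489 0.344 0.007] ext [0.126 0.172 0.026]
top board 4351 mean [ 0.479 -0.271  0.014] mid [ 0.479 -0.272  0.015] ext [0.158 0.328 0.013]
side rim 745 mean [0.492 0.302 0.012] mid [0.485 0.284 0.013] ext [0.134 0.28  0.008]
side traywhite 8475 mean [0.486 0.296 0.001] mid [0.486 0.274 0.006] ext [0.14  0.299 0.023]
side board 2732 mean [ 0.479 -0.246  0.011] mid [ 0.48  -0.266  0.012] ext [0.158 0.329 0.007]
```

The lever ball moved from x 0.631 to 0.681, which is about 0.86 rad or more, so it is OFF. Next is cover A.

carry_out:
  moves:
    - [[40,-0.006,0,-0.06,0],[40,0,0,-0.045,0],[40,0,0,-0.016,0],[40,0,0,0,0],[0,0,0,0,0],[0,0,0,0,0],[0,0,0,0,0],[0,0,0,0.03,0],[0,0,0,0.08,0],[0,0,0,0.08,0]]

```text
time_s: 6.15
position: [0.6928, 0.0748, 0.3039]
eef_rot: [0.0, 1.0, -0.0, -0.0]
ft_force: [0.0, -0.6, 0.6]
finger_gap: 0.017
finger_force: 30.1
```

carry_out:
  moves:
    - [[0,-0.067,0.097,0,0],[0,-0.067,0.097,0,0],[0,-0.067,0.097,0,0],[0,-0.067,0.097,0,0],[0,-0.067,0.097,0,0],[0,-0.067,0.097,0,0],[0,0,0,-0.12,0],[0,0,0,-0.12,0],[0,0,0,-0.12,0],[0,0,0,-0.03,0]]

```text
time_s: 7.4
position: [0.4907, 0.3649, 0.1047]
eef_rot: [0.001, 1.0, -0.0, -0.002]
ft_force: [0.7, -0.6, 0.1]
finger_gap: 0.0169
finger_force: 30.1
```

carry_out:
  moves:
    - [[0,0,0,-0.01,0],[0,0,0,-0.01,0],[0,0,0,0,0]]

```text
time_s: 7.78
position: [0.4927, 0.3662, 0.0986]
eef_rot: [-0.001, 1.0, -0.0, 0.001]
ft_force: [0.6, -0.1, -0.4]
finger_gap: 0.0172
finger_force: 30.1
```

carry_out:
  moves:
    - [[40,0,0,0,0],[40,0,0,0,0],[40,0,0,0.1,0],[40,0,0,0.12,0],[40,0,0,0.12,0],[40,0.052,-0.112,0,0],[40,0.052,-0.112,0,0],[40,0.052,-0.112,0,0],[40,0.052,-0.112,0,0]]

```text
time_s: 8.9
position: [0.5966, 0.14, 0.2677]
eef_rot: [-0.0, 1.0, -0.0, 0.0]
ft_force: [0.3, 0.8, -0.4]
finger_gap: 0.0366
finger_force: 0.0
```

carry_out:
  moves:
    - [[40,0.052,-0.112,0,0],[40,0.052,-0.112,0,0],[40,0.051,-0.114,0,0],[40,0,0,-0.06,0],[40,0,0,-0.04,0],[40,0,0,0,0]]

```text
time_s: 9.65
position: [0.6725, -0.0266, 0.2157]
eef_rot: [-0.0, 1.0, -0.0, -0.001]
ft_force: [0.8, -1.2, 0.2]
finger_gap: 0.0364
finger_force: 0.0
```

carry_out:
  moves:
    - [[40,0,0,-0.012,0],[0,0,0,0,0],[0,0,0,0,0],[0,0,0,0,0],[0,0,0,0.03,0],[0,0,0,0.07,0],[0,0,0,0.09,0]]

```text
time_s: 10.52
position: [0.6732, -0.0272, 0.3075]
eef_rot: [-0.0, 1.0, -0.0, -0.001]
ft_force: [-0.3, -0.0, -0.7]
finger_gap: 0.0167
finger_force: 30.0
```

carry_out:
  moves:
    - [[0,-0.063,0.103,0,0],[0,-0.063,0.103,0,0],[0,-0.063,0.103,0,0],[0,-0.063,0.103,0,0],[0,-0.063,0.103,0,0],[0,-0.063,0.103,0,0],[0,0,0,-0.12,0],[0,0,0,-0.12,0],[0,0,0,-0.12,0],[0,0,0,-0.03,0]]

```text
time_s: 11.78
position: [0.4833, 0.2812, 0.1091]
eef_rot: [0.001, 1.0, -0.0, -0.002]
ft_force: [0.7, -0.0, -0.7]
finger_gap: 0.0174
finger_force: 30.0
```

carry_out:
  moves:
    - [[0,0,0,-0.012,0],[0,0,0,-0.01,0],[0,0,0,0,0],[40,0,0,0,0],[40,0,0,0,0],[40,0,0,0.1,0],[40,0,0,0.12,0],[40,0,0,0.12,0],[40,0.047,-0.101,0,0],[40,0.047,-0.101,0,0]]

```text
time_s: 13.02
position: [0.5321, 0.18, 0.2716]
eef_rot: [-0.0, 1.0, 0.0, 0.001]
ft_force: [0.9, 0.4, -1.1]
finger_gap: 0.0361
finger_force: 0.0
```

carry_out:
  moves:
    - [[40,0.048,-0.101,0,0],[40,0.048,-0.101,0,0],[40,0.048,-0.101,0,0],[40,0.048,-0.101,0,0],[40,0.048,-0.101,0,0],[40,0.048,-0.101,0,0],[40,0,0,-0.06,0],[40,0,0,-0.04,0],[40,0,0,-0.014,0],[40,0,0,0,0]]

```text
time_s: 14.28
position: [0.6755, -0.1216, 0.2132]
eef_rot: [-0.0, 1.0, -0.0, -0.0]
ft_force: [-0.7, -0.3, -0.3]
finger_gap: 0.0369
finger_force: 0.0
```

carry_out:
  moves:
    - [[40,0,0,-0.006,0],[0,0,0,0,0],[0,0,0,0,0],[0,0,0,0,0],[0,0,0,0.03,0],[0,0,0,0.07,0],[0,0,0,0.09,0]]

```text
time_s: 15.15
position: [0.6752, -0.1221, 0.3065]
eef_rot: [-0.0, 1.0, -0.0, -0.001]
ft_force: [-0.3, -0.0, -0.3]
finger_gap: 0.0168
finger_force: 30.0
```

```bash
cat > look.py <<'E'
from h import *
def tray(tag):
  for cam in('top','side'):
    p,d=grab_frame(cam); P=cloud(cam,d); x,y,z=np.moveaxis(P,-1,0); ok=d>0
    t=ok&(abs(x-.48)<.12)&(abs(y-.28)<.2)
    blobs(P,t&(z>.025)&(z<.06)&(p.max(2)<90),cam+' trayknob',8)
    w=ok&(x<.6)&(x>.38)&(y>.05)&(y<.5)&(p.min(2)>130)&(z<.022)
    if w.sum()>50:
        n,l,s,_=cv2.connectedComponentsWithStats(w.astype(np.uint8)); i=1+s[1:,4].argmax()
        print(cam,'tray rect',cv2.minAreaRect(P[l==i][:,:2].astype(np.float32)))
    for q in['tray']: print([(round(r['conf'],2),np.round(at_z(cam,*r['at'],.003)[:2],3)) for r in landmark_of(cam,q)[:2]])
    cv2.imwrite(f'pics/{tag}_{cam}.png',p[:,:,::-1])
E
python3 -c "
import look; look.tray('t1')"
```

```text
top trayknob 21 mean [0.495 0.362 0.034] mid [0.495 0.363 0.033] ext [0.009 0.013 0.011]
top trayknob 18 mean [0.487 0.278 0.036] mid [0.487 0.279 0.034] ext [0.009 0.013 0.011]
top tray rect ((0.48427051305770874, 0.29211175441741943), (0.29848456382751465, 0.1293712705373764), 86.14923095703125)
[(0.62, array([0.484, 0.279]))]
side trayknob 94 mean [0.487 0.287 0.033] mid [0.487 0.285 0.031] ext [0.016 0.018 0.011]
side trayknob 117 mean [0.495 0.371 0.033] mid [0.495 0.369 0.031] ext [0.016 0.018 0.011]
side tray rect ((0.48479536175727844, 0.27317237854003906), (0.29825833439826965, 0.12512922286987305), 85.80791473388672)
[(0.61, array([0.487, 0.289]))]
```

carry_out:
  moves:
    - [[0,-0.066,0.106,0,0],[0,-0.066,0.106,0,0],[0,-0.066,0.106,0,0],[0,-0.066,0.106,0,0],[0,-0.066,0.106,0,0],[0,-0.065,0.108,0,0],[0,0,0,-0.12,0],[0,0,0,-0.12,0],[0,0,0,-0.12,0],[0,0,0,-0.03,0]]

```text
time_s: 16.6
position: [0.4759, 0.1955, 0.1067]
eef_rot: [0.001, 1.0, -0.0, -0.003]
ft_force: [0.8, 0.5, -0.2]
finger_gap: 0.0168
finger_force: 30.0
```

carry_out:
  moves:
    - [[0,0,0,-0.012,0],[0,0,0,-0.01,0],[0,0,0,0,0],[40,0,0,0,0],[40,0,0,0,0],[40,0,0,0.1,0],[40,0,0,0.12,0],[40,0,0,0.12,0]]

```text
time_s: 17.6
position: [0.478, 0.1962, 0.2713]
eef_rot: [-0.0, 1.0, -0.0, 0.0]
ft_force: [0.3, -0.4, -0.4]
finger_gap: 0.0367
finger_force: 0.0
```

```bash
python3 - <<'E'
from h import *
import look
look.tray('t2')
for cam in('top','side'):
    p,d=grab_frame(cam); P=cloud(cam,d); x,y,z=np.moveaxis(P,-1,0); ok=(d>0)&(x>.53)&(x<.8)&(y<.16)&(y>-.19)
    blobs(P,ok&(z>.119)&(z<.135),cam+' rim',20)
    b=ok&(z>.105)&(z<.135); blobs(P,b,cam+' rim+handle',40)
    for q,h in(('can1_center',.0875),('can1_handle',.109)):
        print(cam,q,[(round(r['conf'],2),np.round(at_z(cam,*r['at'],h)[:2],3)) for r in landmark_of(cam,q)[:5]])
E
```

```text
top tray rect ((0.532161295413971, 0.3695452809333801), (0.04077117517590523, 0.11249036341905594), 0.38598236441612244)
[(0.22, array([0.496, 0.372]))]
side trayknob 81 mean [0.479 0.202 0.032] mid [0.479 0.2   0.03 ] ext [0.018 0.018 0.011]
side trayknob 92 mean [0.486 0.287 0.032] mid [0.487 0.286 0.031] ext [0.016 0.017 0.011]
side trayknob 115 mean [0.495 0.371 0.033] mid [0.495 0.369 0.031] ext [0.016 0.018 0.011]
side tray rect ((0.49067094922065735, 0.2362821400165558), (0.21927638351917267, 0.37318307161331177), 0.23485764861106873)
[(0.73, array([0.487, 0.286]))]
top rim 75 mean [0.694 0.074 0.124] mid [0.693 0.072 0.123] ext [0.06  0.062 0.008]
top rim 83 mean [ 0.674 -0.028  0.124] mid [ 0.673 -0.029  0.125] ext [0.062 0.062 0.011]
top rim 82 mean [ 0.675 -0.126  0.123] mid [ 0.675 -0.125  0.124] ext [0.063 0.062 0.01 ]
top rim+handle 179 mean [0.675 0.079 0.118] mid [0.671 0.072 0.117] ext [0.105 0.062 0.022]
top rim+handle 175 mean [ 0.655 -0.03   0.119] mid [ 0.65  -0.029  0.118] ext [0.109 0.062 0.025]
top rim+handle 188 mean [ 0.655 -0.126  0.118] mid [ 0.651 -0.125 
[... 368 characters left out ...]
53 0.004]
side rim 27 mean [ 0.701 -0.031  0.121] mid [ 0.698 -0.028  0.121] ext [0.017 0.047 0.004]
side rim 72 mean [ 0.666 -0.02   0.121] mid [ 0.669 -0.025  0.121] ext [0.049 0.066 0.004]
side rim 137 mean [0.695 0.079 0.121] mid [0.695 0.077 0.121] ext [0.063 0.067 0.005]
side rim+handle 405 mean [ 0.664 -0.119  0.113] mid [ 0.652 -0.12   0.114] ext [0.109 0.068 0.018]
side rim+handle 477 mean [ 0.663 -0.024  0.114] mid [ 0.652 -0.025  0.114] ext [0.11  0.067 0.018]
side rim+handle 585 mean [0.684 0.083 0.114] mid [0.673 0.077 0.114] ext [0.107 0.067 0.019]
side can1_center [(0.78, array([ 0.676, -0.127])), (0.4, array([0.606, 0.437]))]
side can1_handle [(0.81, array([ 0.607, -0.113]))]
```

View pics/t2_side.png

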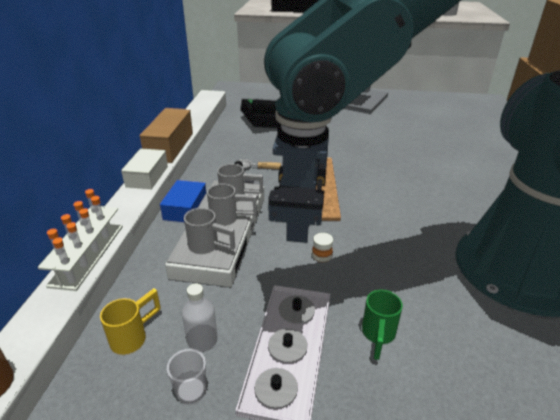

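The picture shows three covers lying knob up in the tray at (297,304), (288,345) and (276,386), and open canisters on the warmer. Next I'll measure the handle directions.

```bash
cat >> look.py <<'E'
def handles(cans,zc):
  for cam in('top','side'):
    p,d=grab_frame(cam); P=cloud(cam,d); x,y,z=np.moveaxis(P,-1,0)
    for cx,cy in cans:
        oy=cy+(-.002 if cam=='top' else .002)
        r=np.hypot(x-cx,y-oy)
        m=(d>0)&(r>.042)&(r<.082)&(x<cx-.03)&(abs(z-zc)<.011)
        X=P[m]
        if len(X)>5:
            w=X[:,:2]-[cx,oy]; a=np.degrees(np.arctan2(w[:,1].mean(),-w[:,0].mean()))
            print(cam,(cx,cy),len(X),'r',np.round(np.hypot(*w.T).mean(),3),'ang from -x to +y',round(a,1))
E
python3 - <<'E'
import look
look.handles([(.6935,.0755),(.673,-.0275),(.6745,-.122)],.112)
from h import *
p,d=grab_frame('top'); P=cloud('top',d); x,y,z=np.moveaxis(P,-1,0)
for cam,dd in(('side',grab_frame('side')[1]),):
    P=cloud(cam,dd);x,y,z=np.moveaxis(P,-1,0)
    m=(dd>0)&(abs(x-.48)<.1)&(abs(y+.26)<.2)&(z>.008)&(z<.022)
    print(cv2.minAreaRect(P[m][:,:2].astype(np.float32)))
E
```

```text
top (0.6935, 0.0755) 52 r 0.062 ang from -x to +y 15.5
top (0.673, -0.0275) 48 r 0.06 ang from -x to +y -2.8
top (0.6745, -0.122) 52 r 0.061 ang from -x to +y -1.3
side (0.6935, 0.0755) 134 r 0.063 ang from -x to +y 13.0
side (0.673, -0.0275) 94 r 0.06 ang from -x to +y -0.6
side (0.6745, -0.122) 85 r 0.06 ang from -x to +y 1.6
((0.4435046315193176, -0.26970940828323364), (0.0533582903444767, 0.3197227120399475), 6.1537885665893555)
```

carry_out:
  moves:
    - [[45,0.047,-0.106,0,0],[45,0.047,-0.106,0,0],[45,0.047,-0.106,0,0],[45,0.047,-0.106,0,0],[45,0.047,-0.106,0,0],[45,0.047,-0.106,0,0],[45,0,0,-0.08,0],[45,0,0,-0.08,0],[45,0,0,-0.044,0],[45,0,0,0,0]]

```text
time_s: 19.55
position: [0.6187, -0.1214, 0.166]
eef_rot: [-0.0, 1.0, -0.0, -0.001]
ft_force: [1.1, -0.4, 0.1]
finger_gap: 0.041
finger_force: 0.0
```

carry_out:
  moves:
    - [[0,0,0,0,0],[0,0,0,0,0],[0,0,0,0,0],[0,0,0,0,0]]

```text
time_s: 20.05
position: [0.6196, -0.1217, 0.1679]
eef_rot: [0.0, 1.0, -0.0, 0.0]
ft_force: [-1.8, -0.2, 6.6]
finger_gap: 0.0098
finger_force: 30.0
```

carry_out:
  moves:
    - [[0,0,0,0.03,0],[0,0,0,0.06,0],[0,0,0,0.06,0],[0,-0.062,-0.08,0,0],[0,-0.062,-0.08,0,0],[0,-0.062,-0.08,0,0],[0,-0.062,-0.08,0,0],[0,-0.062,-0.08,0,0],[0,-0.064,-0.082,0,0],[0,0,0,0,0]]

```text
time_s: 21.3
position: [0.4306, -0.3647, 0.243]
eef_rot: [0.0, 1.0, -0.002, 0.0]
ft_force: [-0.1, 0.8, -1.7]
finger_gap: 0.0096
finger_force: 30.0
```

carry_out:
  moves:
    - [[0,0,0,-0.09,0],[0,0,0,-0.09,0],[0,0,0,-0.06,0],[0,0,0,-0.02,0],[0,0,0,0,0]]

```text
time_s: 21.92
position: [0.4329, -0.3621, 0.1129]
eef_rot: [-0.0, 1.0, -0.0, -0.0]
ft_force: [-1.4, 2.8, 4.0]
finger_gap: 0.0098
finger_force: 34.8
```

I lowered about 20 mm further than intended. I'll check the canister before releasing it.

```bash
python3 - <<'E'
from h import *
p,d=grab_frame('side'); P=cloud('side',d); x,y,z=np.moveaxis(P,-1,0)
m=(d>0)&(abs(x-.49)<.06)&(abs(y+.36)<.06)&(z>.078)&(p.max(2)-p.min(2)<25)
blobs(P,m,'can',15)
q,e=grab_frame('top')
cv2.imwrite('pics/c1.png',np.hstack([cv2.resize(p[90:230,220:360],(400,400)),cv2.resize(q[180:290,310:450],(400,400))])[:,:,::-1])
E
```

```text
can 1311 mean [ 0.464 -0.32   0.264] mid [ 0.468 -0.36   0.259] ext [0.076 0.12  0.27 ]
can 116 mean [ 0.492 -0.354  0.084] mid [ 0.485 -0.359  0.085] ext [0.053 0.066 0.014]
```

View pics/c1.png

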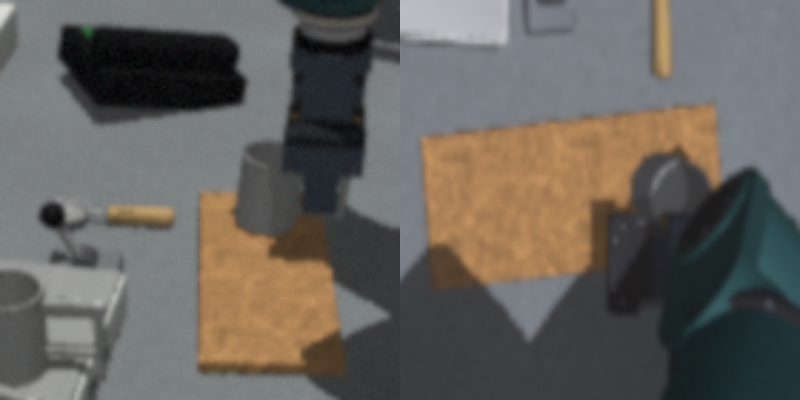

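The canister stands upright on the board at side crop (270,190). It only slid in the grip, so I'll release it.

carry_out:
  moves:
    - [[30,0,0,0,0],[30,0,0,0,0],[30,0,0,0,0],[30,0,0,0.1,0],[45,0,0,0.1,0],[45,0,0,0.1,0],[45,0.053,0.095,0,0],[45,0.053,0.095,0,0],[45,0.053,0.095,0,0],[45,0.053,0.095,0,0]]

```text
time_s: 23.28
position: [0.539, -0.171, 0.2624]
eef_rot: [0.0, 1.0, -0.001, 0.0]
ft_force: [0.6, -1.0, 0.5]
finger_gap: 0.0412
finger_force: 0.0
```

carry_out:
  moves:
    - [[45,0.053,0.095,0,0.01],[45,0.053,0.095,0,0.01],[45,0.052,0.096,0,0.01],[45,0,0,0,0]]

```text
time_s: 23.78
position: [0.6185, -0.0269, 0.2622]
eef_rot: [-0.0, 1.0, 0.017, 0.0]
ft_force: [0.3, -0.3, -0.3]
finger_gap: 0.0407
finger_force: 0.0
```

```bash
cat >> look.py <<'E'
def rims(z0,box,mn=12):
  for cam in('top','side'):
    p,d=grab_frame(cam); P=cloud(cam,d); x,y,z=np.moveaxis(P,-1,0)
    blobs(P,(d>0)&(x>box[0])&(x<box[1])&(y>box[2])&(y<box[3])&(z>z0-.006)&(z<z0+.009),cam+' rim',mn)
E
python3 - <<'E'
import look
look.rims(.125,(.53,.8,-.19,.16)); print('board'); look.rims(.09,(.4,.57,-.43,-.1))
E
```

```text
top rim 23 mean [0.711 0.092 0.124] mid [0.706 0.088 0.123] ext [0.034 0.031 0.008]
top rim 16 mean [0.671 0.09  0.123] mid [0.673 0.089 0.124] ext [0.021 0.029 0.009]
side rim 107 mean [ 0.676 -0.023  0.121] mid [ 0.675 -0.025  0.121] ext [0.064 0.065 0.005]
side rim 123 mean [0.695 0.081 0.121] mid [0.695 0.077 0.121] ext [0.063 0.065 0.005]
board
top rim 90 mean [ 0.488 -0.363  0.088] mid [ 0.488 -0.363  0.09 ] ext [0.061 0.064 0.011]
```

carry_out:
  moves:
    - [[45,0,-0.004,-0.08,0],[45,0,0,-0.08,0],[45,0,0,-0.028,0],[45,0,0,0,0],[0,0,0,0,0],[0,0,0,0,0],[0,0,0,0,0],[0,0,0,0,0]]

```text
time_s: 24.98
position: [0.6175, -0.0316, 0.1688]
eef_rot: [0.0, 1.0, 0.015, 0.0]
ft_force: [-1.8, -0.2, 6.1]
finger_gap: 0.0098
finger_force: 30.0
```

carry_out:
  moves:
    - [[0,0,0,0.03,0],[0,0,0,0.06,0],[0,0,0,0.06,0],[0,-0.064,-0.079,0,0],[0,-0.064,-0.079,0,0],[0,-0.064,-0.079,0,0],[0,-0.064,-0.079,0,0],[0,-0.065,-0.08,0,0],[0,-0.066,-0.08,0,0],[0,0,0,0,0]]

```text
time_s: 26.22
position: [0.4221, -0.2715, 0.244]
eef_rot: [0.0, 1.0, 0.014, 0.0]
ft_force: [1.0, 0.7, -2.2]
finger_gap: 0.0101
finger_force: 30.0
```

carry_out:
  moves:
    - [[0,0,0,-0.09,0],[0,0,0,-0.08,0],[0,0,0,-0.035,0],[0,0,0,-0.008,0],[0,0,0,0,0]]

```text
time_s: 26.85
position: [0.4244, -0.2698, 0.1376]
eef_rot: [0.0, 1.0, 0.015, 0.0]
ft_force: [0.4, 0.3, -2.0]
finger_gap: 0.0098
finger_force: 30.0
```

carry_out:
  moves:
    - [[0,0,0,-0.01,0],[0,0,0,0,0],[30,0,0,0,0],[30,0,0,0,0],[30,0,0,0,0],[45,0,0,0.09,0],[45,0,0,0.09,0],[45,0,0,0.08,0]]

```text
time_s: 27.85
position: [0.4238, -0.2696, 0.2633]
eef_rot: [0.0, 1.0, 0.015, 0.0]
ft_force: [0.1, -0.4, 0.3]
finger_gap: 0.041
finger_force: 0.0
```

carry_out:
  moves:
    - [[45,0.054,0.09,0,-0.033],[45,0.054,0.09,0,-0.033],[45,0.054,0.09,0,-0.033],[45,0.054,0.09,0,-0.033],[45,0.054,0.09,0,-0.033],[45,0.054,0.09,0,-0.033],[45,0.055,0.09,0,-0.033],[45,0.055,0.089,0,-0.033],[45,0,0,0,0]]

```text
time_s: 28.98
position: [0.642, 0.0925, 0.2616]
eef_rot: [-0.0, 0.993, -0.122, 0.0]
ft_force: [-0.7, -0.8, -0.9]
finger_gap: 0.0412
finger_force: 0.0
```

```bash
python3 - <<'E'
import look
look.rims(.125,(.53,.8,-.19,.16)); look.handles([(.6945,.0765)],.112); print('board'); look.rims(.09,(.4,.57,-.43,-.1))
E
```

```text
side rim 126 mean [0.695 0.079 0.121] mid [0.695 0.077 0.121] ext [0.063 0.065 0.005]
side (0.6945, 0.0765) 125 r 0.061 ang from -x to +y 19.0
board
top rim 86 mean [ 0.488 -0.363  0.088] mid [ 0.488 -0.363  0.089] ext [0.061 0.064 0.009]
top rim 76 mean [ 0.479 -0.27   0.089] mid [ 0.481 -0.27   0.089] ext [0.061 0.064 0.009]
side rim 20 mean [ 0.501 -0.282  0.085] mid [ 0.498 -0.275  0.085] ext [0.033 0.047 0.003]
side rim 26 mean [ 0.464 -0.261  0.085] mid [ 0.465 -0.264  0.086] ext [0.025 0.063 0.004]
```

carry_out:
  moves:
    - [[45,0,-0.004,-0.08,0],[45,0,0,-0.08,0],[45,0,0,-0.028,0],[45,0,0,0,0],[0,0,0,0,0],[0,0,0,0,0],[0,0,0,0,0],[0,0,0,0,0]]

```text
time_s: 30.28
position: [0.6411, 0.0879, 0.1684]
eef_rot: [-0.0, 0.992, -0.123, 0.0]
ft_force: [-1.4, -0.1, 5.1]
finger_gap: 0.0095
finger_force: 30.0
```

carry_out:
  moves:
    - [[0,0,0,0.03,0],[0,0,0,0.06,0],[0,0,0,0.06,0],[0,-0.07,-0.082,0,0],[0,-0.07,-0.082,0,0],[0,-0.07,-0.082,0,0],[0,-0.071,-0.082,0,0],[0,-0.071,-0.083,0,0],[0,-0.071,-0.083,0,0],[0,0,0,0,0]]

```text
time_s: 31.52
position: [0.4274, -0.1609, 0.2433]
eef_rot: [0.0, 0.992, -0.124, -0.0]
ft_force: [0.9, 1.2, -1.6]
finger_gap: 0.0097
finger_force: 30.0
```

carry_out:
  moves:
    - [[0,0,0,-0.09,0],[0,0,0,-0.08,0],[0,0,0,-0.035,0],[0,0,0,-0.01,0],[0,0,0,-0.006,0],[0,0,0,0,0]]

```text
time_s: 32.28
position: [0.4301, -0.1592, 0.1332]
eef_rot: [0.0, 0.992, -0.123, 0.001]
ft_force: [0.4, 0.1, -1.4]
finger_gap: 0.0095
finger_force: 30.0
```

carry_out:
  moves:
    - [[0,0,0,-0.004,0],[0,0,0,0,0],[30,0,0,0,0],[30,0,0,0,0],[30,0,0,0,0],[45,0,0,0.09,0],[45,0,0,0.09,0],[45,0,0,0.09,0]]

```text
time_s: 33.28
position: [0.4291, -0.1591, 0.2667]
eef_rot: [-0.0, 0.992, -0.123, -0.0]
ft_force: [0.0, 0.3, 0.2]
finger_gap: 0.041
finger_force: 0.0
```

carry_out:
  moves:
    - [[40,0.014,0.102,0,0.034],[40,0.014,0.102,0,0.034],[40,0.014,0.102,0,0.034],[40,0.014,0.102,0,0.034],[40,0.014,0.102,0,0.034],[40,0.013,0.102,0,0.034],[40,0.013,0.1,0,0.034],[40,0,0,0,0]]

```text
time_s: 34.28
position: [0.4775, 0.1994, 0.2653]
eef_rot: [-0.0, 1.0, 0.003, 0.0]
ft_force: [0.1, -1.0, 0.7]
finger_gap: 0.0366
finger_force: 0.0
```

```bash
python3 - <<'E'
import look
look.tray('t3'); print('board'); look.rims(.09,(.4,.57,-.43,-.1))
E
```

```text
top trayknob 12 mean [0.478 0.189 0.033] mid [0.478 0.189 0.033] ext [0.012 0.005 0.012]
top tray rect ((0.5304114818572998, 0.37023842334747314), (0.04369460791349411, 0.11334928870201111), 0.029090967029333115)
[]
side trayknob 78 mean [0.479 0.202 0.032] mid [0.48  0.2   0.031] ext [0.017 0.018 0.011]
side trayknob 93 mean [0.486 0.287 0.032] mid [0.487 0.286 0.031] ext [0.016 0.017 0.011]
side trayknob 117 mean [0.495 0.371 0.033] mid [0.495 0.369 0.031] ext [0.016 0.018 0.012]
side tray rect ((0.49047529697418213, 0.23621173202991486), (0.21885263919830322, 0.37241655588150024), 0.16241337358951569)
[(0.96, array([0.49 , 0.292]))]
board
top rim 84 mean [ 0.488 -0.365  0.089] mid [ 0.488 -0.363  0.089] ext [0.061 0.063 0.01 ]
top rim 75 mean [ 0.483 -0.173  0.089] mid [ 0.483 -0.173  0.089] ext [0.061 0.062 0.01 ]
top rim 82 mean [ 0.481 -0.269  0.089] mid [ 0.481 -0.27   0.089] ext [0.061 0.064 0.01 ]
```

View pics/t3_side.png

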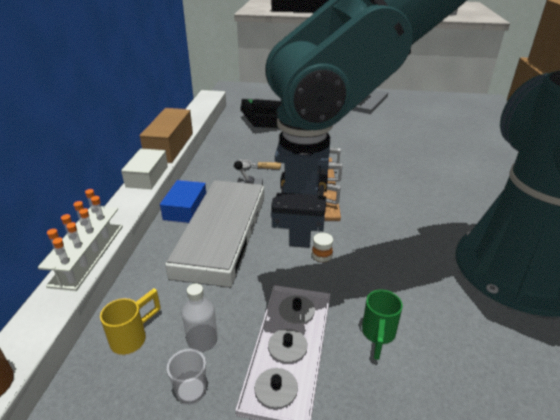

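All three canisters stand on the board, and the covers are untouched in the tray at (297,304), (288,345) and (276,386). I'll put the covers back, starting with the right-hand one, onto the farthest canister.

carry_out:
  moves:
    - [[40,0.002,-0.004,-0.11,0],[40,0,0,-0.11,0],[40,0,0,-0.09,0],[40,0,0,-0.026,0],[40,0,0,0,0],[0,0,0,0,0],[0,0,0,0,0],[0,0,0,0,0],[0,0,0,0.03,0],[0,0,0,0.08,0]]

```text
time_s: 35.83
position: [0.4775, 0.1946, 0.1526]
eef_rot: [0.0, 1.0, 0.002, -0.001]
ft_force: [1.1, 0.4, 0.2]
finger_gap: 0.0171
finger_force: 30.0
```

carry_out:
  moves:
    - [[0,0,0,0.1,0],[0,0,0,0.1,0],[0,0,0,0,0]]

```text
time_s: 36.2
position: [0.4798, 0.1955, 0.2569]
eef_rot: [-0.001, 1.0, 0.002, 0.003]
ft_force: [-0.2, 0.0, -1.4]
finger_gap: 0.0172
finger_force: 30.0
```

carry_out:
  moves:
    - [[0,0.002,-0.112,0,0],[0,0.002,-0.112,0,0],[0,0.002,-0.112,0,0],[0,0.002,-0.112,0,0],[0,0.002,-0.112,0,0],[0,0.002,-0.111,0,0],[0,0.002,-0.111,0,0],[0,0.001,-0.111,0,0],[0,0.001,-0.111,0,0],[0,0.001,-0.111,0,0]]

```text
time_s: 37.45
position: [0.4861, -0.3642, 0.2518]
eef_rot: [-0.0, 1.0, 0.002, -0.0]
ft_force: [0.3, 0.8, -1.1]
finger_gap: 0.017
finger_force: 30.0
```

carry_out:
  moves:
    - [[0,0,0,-0.06,0],[0,0,0,-0.05,0],[0,0,0,0,0]]

```text
time_s: 37.83
position: [0.4856, -0.3618, 0.1952]
eef_rot: [-0.001, 1.0, 0.002, -0.002]
ft_force: [-0.3, 0.3, -1.0]
finger_gap: 0.0175
finger_force: 30.0
```

```bash
python3 - <<'E'
from h import *
print(observe()['position'])
p,d=grab_frame('side'); q,e=grab_frame('top')
for c,D,lo,hi in(('side',d,.1,.118),('top',e,.1,.122)):
    P=cloud(c,D);x,y,z=np.moveaxis(P,-1,0); m=(D>0)&(abs(x-.49)<.07)&(abs(y+.36)<.07)&(z>lo)&(z<hi); blobs(P,m,c+' disc',10)
    m=(D>0)&(abs(x-.49)<.045)&(abs(y+.36)<.045)&(z>.08)&(z<.098); blobs(P,m,c+' rim',10)
cv2.imwrite('pics/c2.png',np.hstack([cv2.resize(p[90:230,220:360],(400,400)),cv2.resize(q[180:290,310:450],(400,400))])[:,:,::-1])
E
```

```text
[ 0.48563057 -0.3618366   0.19524859]
side disc 175 mean [ 0.485 -0.347  0.107] mid [ 0.486 -0.355  0.109] ext [0.067 0.067 0.013]
side rim 58 mean [ 0.492 -0.343  0.083] mid [ 0.49  -0.351  0.083] ext [0.061 0.052 0.007]
```

View pics/c2.png

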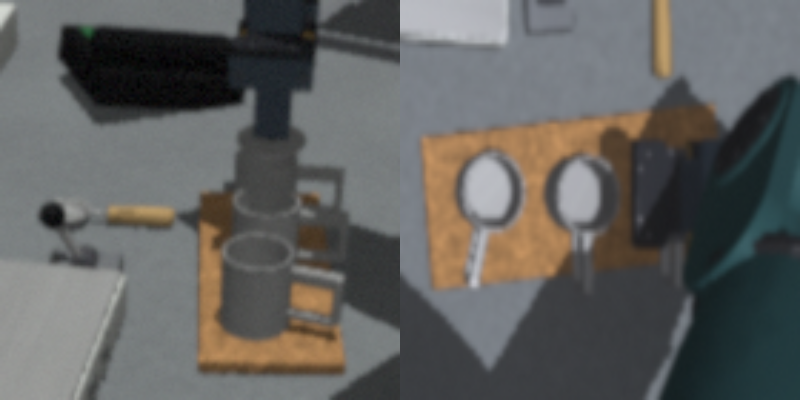

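The cover hangs above the far canister at side crop (270,140), with the disc at x 0.486 and the rim at about 0.489. I'll shift 3 mm in x and lower.

carry_out:
  moves:
    - [[0,0.006,0,0,0],[0,0,0,-0.012,0],[0,0,0,-0.012,0],[0,0,0,-0.01,0],[0,0,0,0,0]]

```text
time_s: 38.55
position: [0.4896, -0.3625, 0.1796]
eef_rot: [-0.0, 1.0, 0.002, -0.0]
ft_force: [-0.7, -0.3, -0.6]
finger_gap: 0.0172
finger_force: 30.0
```

carry_out:
  moves:
    - [[0,0,0,-0.006,0],[0,0,0,0,0],[40,0,0,0,0],[40,0,0,0,0],[40,0,0,0.07,0],[40,0,0,0.09,0],[40,0,0.107,0,0],[40,0,0.107,0,0],[40,0,0.107,0,0],[40,0,0.107,0,0]]

```text
time_s: 39.8
position: [0.4895, -0.1471, 0.2573]
eef_rot: [0.0, 1.0, 0.001, 0.0]
ft_force: [1.1, -0.5, 0.3]
finger_gap: 0.0359
finger_force: 0.0
```

carry_out:
  moves:
    - [[40,-0.001,0.107,0,0],[40,-0.001,0.107,0,0],[40,-0.001,0.107,0,0],[40,-0.001,0.107,0,0],[40,-0.001,0.108,0,0],[40,-0.001,0.108,0,0],[40,0,0.108,0,0],[40,0,0.108,0,0],[40,0,0,0,0]]

```text
time_s: 40.92
position: [0.4866, 0.2841, 0.2572]
eef_rot: [-0.0, 1.0, 0.003, 0.0]
ft_force: [-0.1, -0.5, -0.2]
finger_gap: 0.0366
finger_force: 0.0
```

```bash
python3 - <<'E'
from h import *
import look
for cam in('side','top'):
    p,d=grab_frame(cam); P=cloud(cam,d); x,y,z=np.moveaxis(P,-1,0); b=(d>0)&(x>.4)&(x<.57)&(y>-.43)&(y<-.1)
    blobs(P,b&(z>.1)&(z<.13),cam+' knob'); blobs(P,b&(z>.084)&(z<.099),cam+' rim/disc',12)
    blobs(P,(d>0)&(abs(x-.48)<.12)&(abs(y-.28)<.2)&(z>.025)&(z<.06)&(p.max(2)<90),cam+' trayknob',8)
E
```

```text
side trayknob 93 mean [0.487 0.287 0.033] mid [0.487 0.285 0.031] ext [0.016 0.018 0.011]
side trayknob 112 mean [0.495 0.371 0.033] mid [0.495 0.369 0.031] ext [0.016 0.019 0.01 ]
top knob 43 mean [ 0.489 -0.362  0.112] mid [ 0.489 -0.363  0.111] ext [0.014 0.016 0.02 ]
top rim/disc 419 mean [ 0.489 -0.363  0.093] mid [ 0.489 -0.364  0.092] ext [0.066 0.07  0.014]
top rim/disc 76 mean [ 0.484 -0.173  0.089] mid [ 0.483 -0.173  0.09 ] ext [0.061 0.061 0.011]
top rim/disc 84 mean [ 0.481 -0.269  0.089] mid [ 0.481 -0.27   0.089] ext [0.061 0.063 0.009]
```

The first cover is seated, with its disc at z 0.093 on the canister's axis. Next is the middle cover.

carry_out:
  moves:
    - [[40,0,-0.002,-0.11,0],[40,0,0,-0.11,0],[40,0,0,-0.08,0],[40,0,0,-0.02,0],[40,0,0,0,0],[0,0,0,0,0],[0,0,0,0,0],[0,0,0,0,0],[0,0,0,0.03,0],[0,0,0,0.08,0]]

```text
time_s: 42.28
position: [0.486, 0.28, 0.1525]
eef_rot: [0.001, 1.0, 0.002, -0.001]
ft_force: [-0.7, -0.4, 0.4]
finger_gap: 0.0168
finger_force: 30.0
```

carry_out:
  moves:
    - [[0,0,0,0.1,0],[0,0,0,0.1,0],[0,0,-0.11,0,0],[0,0,-0.11,0,0],[0,0,-0.11,0,0],[0,0,-0.11,0,0],[0,0,-0.11,0,0],[0,0,-0.11,0,0],[0,0,-0.11,0,0],[0,0,-0.11,0,0]]

```text
time_s: 43.52
position: [0.4865, -0.1614, 0.2534]
eef_rot: [0.0, 1.0, 0.002, 0.001]
ft_force: [0.7, 0.1, -1.1]
finger_gap: 0.017
finger_force: 30.0
```

carry_out:
  moves:
    - [[0,-0.006,-0.108,0,0],[0,-0.005,-0.108,0,0],[0,0,0,-0.07,0],[0,0,0,-0.05,0],[0,0,0,0,0],[0,0,0,0,0]]

```text
time_s: 44.28
position: [0.4818, -0.2678, 0.1937]
eef_rot: [0.0, 1.0, 0.002, 0.001]
ft_force: [0.9, -0.3, -0.2]
finger_gap: 0.0171
finger_force: 30.0
```

```bash
python3 - <<'E'
from h import *
print(observe()['position'])
d=grab_frame('side')[1]; P=cloud('side',d);x,y,z=np.moveaxis(P,-1,0); b=(d>0)&(abs(x-.48)<.06)&(abs(y+.265)<.045)
blobs(P,b&(z>.099)&(z<.116),'disc',10); blobs(P,b&(z>.082)&(z<.092),'rim',10)
E
```

```text
[ 0.48180178 -0.26776388  0.19365801]
disc 202 mean [ 0.481 -0.253  0.106] mid [ 0.482 -0.261  0.108] ext [0.067 0.065 0.016]
rim 45 mean [ 0.483 -0.248  0.085] mid [ 0.484 -0.254  0.085] ext [0.062 0.044 0.005]
```

carry_out:
  moves:
    - [[0,0,0,-0.012,0],[0,0,0,-0.012,0],[0,0,0,-0.01,0],[0,0,0,0,0],[40,0,0,0,0],[40,0,0,0,0],[40,0,0,0.07,0],[40,0,0,0.09,0],[40,0.002,0.107,0,0],[40,0.002,0.107,0,0]]

```text
time_s: 45.58
position: [0.4832, -0.1598, 0.2556]
eef_rot: [0.0, 1.0, 0.001, 0.0]
ft_force: [0.7, -0.0, 0.0]
finger_gap: 0.0363
finger_force: 0.0
```

carry_out:
  moves:
    - [[40,0.002,0.106,0,0],[40,0.002,0.106,0,0],[40,0.002,0.106,0,0],[40,0.002,0.106,0,0],[40,0.002,0.106,0,0],[40,0.002,0.106,0,0],[40,0.002,0.106,0,0],[40,0.003,0.106,0,0],[40,0.003,0.106,0,0],[40,0.003,0.1,0,0]]

```text
time_s: 46.82
position: [0.4945, 0.3682, 0.255]
eef_rot: [0.0, 1.0, 0.002, -0.0]
ft_force: [0.8, -1.6, -0.2]
finger_gap: 0.0362
finger_force: 0.0
```

```bash
python3 - <<'E'
from h import *
p,d=grab_frame('top'); print(observe()['position'])
P=cloud('top',d); x,y,z=np.moveaxis(P,-1,0); b=(d>0)&(x>.4)&(x<.57)&(y>-.43)&(y<-.1)
blobs(P,b&(z>.1)&(z<.13),' knob'); blobs(P,b&(z>.084)&(z<.099),' rim/disc',12)
p,d=grab_frame('side'); P=cloud('side',d); x,y,z=np.moveaxis(P,-1,0)
blobs(P,(d>0)&(abs(x-.48)<.12)&(abs(y-.28)<.2)&(z>.025)&(z<.06)&(p.max(2)<90),' trayknob',8)
E
```

```text
[0.49487057 0.37254754 0.25536743]
 knob 38 mean [ 0.489 -0.362  0.114] mid [ 0.489 -0.363  0.111] ext [0.014 0.016 0.013]
 knob 35 mean [ 0.479 -0.267  0.114] mid [ 0.479 -0.268  0.11 ] ext [0.014 0.016 0.017]
 rim/disc 420 mean [ 0.489 -0.363  0.093] mid [ 0.489 -0.364  0.093] ext [0.066 0.068 0.011]
 rim/disc 76 mean [ 0.484 -0.173  0.089] mid [ 0.483 -0.173  0.089] ext [0.061 0.061 0.01 ]
 rim/disc 426 mean [ 0.479 -0.268  0.093] mid [ 0.478 -0.268  0.093] ext [0.067 0.07  0.013]
 trayknob 118 mean [0.495 0.37  0.033] mid [0.495 0.369 0.032] ext [0.016 0.018 0.011]
```

carry_out:
  moves:
    - [[40,0,-0.012,-0.11,0],[40,0,0,-0.11,0],[40,0,0,-0.076,0],[40,0,0,-0.02,0],[40,0,0,0,0],[0,0,0,0,0],[0,0,0,0,0],[0,0,0,0,0],[0,0,0,0.03,0],[0,0,0,0.08,0]]

```text
time_s: 48.18
position: [0.494, 0.3598, 0.1523]
eef_rot: [0.001, 1.0, 0.002, -0.001]
ft_force: [1.0, -0.0, -0.6]
finger_gap: 0.0169
finger_force: 30.0
```

carry_out:
  moves:
    - [[0,0,0,0.1,0],[0,0,0,0.1,0],[0,-0.002,-0.108,0,0],[0,-0.002,-0.108,0,0],[0,-0.002,-0.108,0,0],[0,-0.002,-0.108,0,0],[0,-0.002,-0.108,0,0],[0,-0.002,-0.108,0,0],[0,-0.002,-0.108,0,0],[0,-0.002,-0.108,0,0]]

```text
time_s: 49.42
position: [0.4865, -0.0734, 0.2534]
eef_rot: [0.0, 1.0, 0.002, 0.001]
ft_force: [1.0, 0.3, -0.9]
finger_gap: 0.0173
finger_force: 30.0
```

carry_out:
  moves:
    - [[0,-0.003,-0.108,0,0],[0,-0.003,-0.106,0,0],[0,0,0,-0.07,0],[0,0,0,-0.045,0],[0,0,0,0,0],[0,0,0,0,0]]

```text
time_s: 50.18
position: [0.4843, -0.1787, 0.196]
eef_rot: [0.0, 1.0, 0.002, 0.001]
ft_force: [0.7, -0.1, 0.0]
finger_gap: 0.017
finger_force: 30.0
```

```bash
python3 - <<'E'
from h import *
print(observe()['position'])
d=grab_frame('side')[1]; P=cloud('side',d);x,y,z=np.moveaxis(P,-1,0); b=(d>0)&(abs(x-.48)<.06)&(abs(y+.17)<.047)
blobs(P,b&(z>.099)&(z<.116),'disc',10); blobs(P,b&(z>.082)&(z<.092),'rim',10)
E
```

```text
[ 0.4842939  -0.17868539  0.19601628]
disc 234 mean [ 0.484 -0.164  0.108] mid [ 0.484 -0.173  0.109] ext [0.069 0.065 0.013]
rim 67 mean [ 0.483 -0.154  0.085] mid [ 0.484 -0.161  0.085] ext [0.061 0.047 0.007]
```

carry_out:
  moves:
    - [[0,0,0.013,0,0],[0,0,0,0,0],[0,0,0,-0.014,0],[0,0,0,-0.014,0],[0,0,0,-0.011,0],[0,0,0,0,0]]

```text
time_s: 50.98
position: [0.4844, -0.1723, 0.1754]
eef_rot: [-0.0, 1.0, 0.001, 0.0]
ft_force: [-0.1, 3.2, 10.5]
finger_gap: 0.017
finger_force: 30.0
```

carry_out:
  moves:
    - [[40,0,0,0,0],[40,0,0,0,0],[40,0,0,0.07,0],[40,0,0,0.1,0],[40,0,0.11,0,0],[40,0,0.11,0,0],[40,0,0.11,0,0],[40,0,0.11,0,0],[40,0,0.11,0,0],[40,0,0,0,0]]

```text
time_s: 52.22
position: [0.4835, 0.1056, 0.26]
eef_rot: [-0.0, 1.0, 0.004, -0.0]
ft_force: [-1.1, -0.3, 0.6]
finger_gap: 0.0368
finger_force: 0.0
```

```bash
python3 - <<'E'
from h import *
p,d=grab_frame('top'); print(observe()['position'])
P=cloud('top',d); x,y,z=np.moveaxis(P,-1,0); b=(d>0)&(x>.4)&(x<.57)&(y>-.43)&(y<-.1)
blobs(P,b&(z>.1)&(z<.13),' knob'); blobs(P,b&(z>.084)&(z<.099),' rim/disc',12)
blobs(P,(d>0)&(p.max(2)<60)&(z>.05)&(z<.11)&(abs(x-.66)<.06)&(abs(y+.24)<.04),' switch')
n,l,s,_=cv2.connectedComponentsWithStats((b&(z>.089)&(z<.098)).astype(np.uint8))
for i in range(1,n):
    if s[i,4]>200:
        X=P[l==i]; c=np.linalg.lstsq(np.c_[X[:,:2]-X[:,:2].mean(0),np.ones(len(X))],X[:,2],rcond=None)[0]; print('tilt',np.round(c,3))
q,_=grab_frame('side')
cv2.imwrite('pics/end.png',np.hstack([cv2.resize(p[150:290,300:440],(400,400)),cv2.resize(q[90:230,220:360],(400,400))])[:,:,::-1])
E
```

```text
[0.48354127 0.10406085 0.25993863]
 knob 38 mean [ 0.489 -0.362  0.114] mid [ 0.489 -0.363  0.112] ext [0.014 0.016 0.018]
 knob 36 mean [ 0.482 -0.172  0.114] mid [ 0.482 -0.174  0.109] ext [0.017 0.017 0.018]
 knob 36 mean [ 0.479 -0.267  0.112] mid [ 0.479 -0.268  0.109] ext [0.014 0.016 0.018]
 rim/disc 420 mean [ 0.482 -0.173  0.093] mid [ 0.483 -0.173  0.093] ext [0.066 0.067 0.011]
 rim/disc 422 mean [ 0.489 -0.363  0.093] mid [ 0.487 -0.364  0.092] ext [0.069 0.07  0.015]
 rim/disc 425 mean [ 0.479 -0.268  0.093] mid [ 0.479 -0.269  0.092] ext [0.066 0.07  0.013]
 switch 45 mean [ 0.681 -0.237  0.082] mid [ 0.681 -0.238  0.082] ext [0.018 0.02  0.016]
tilt [0.004 0.002 0.093]
tilt [-0.008 -0.006  0.093]
tilt [ 0.005 -0.012  0.093]
```

View pics/end.png

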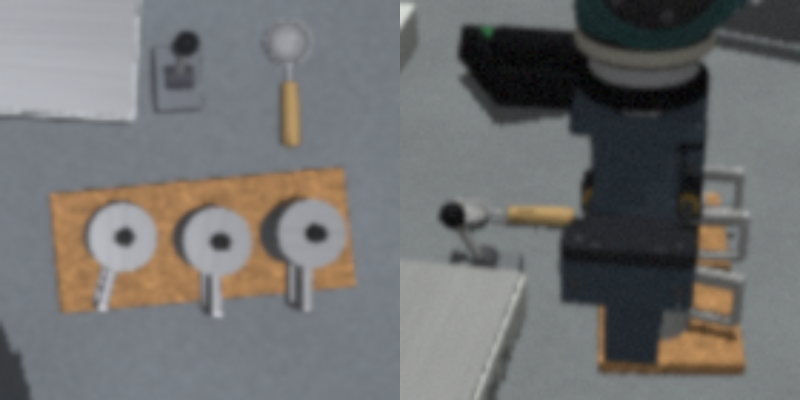

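The final picture shows three covered canisters on the board at crop (122,237), (215,241) and (311,232). Their discs are level at z 0.093, and the lever leans to +x (OFF). The arm touches nothing, so I'm handing in.

```bash
python3 -c "
from cell import *
print(sign_off())"
```

```text
the job is handed in; nothing more can be done
None
```

I handed the job in at about 52 s of the 210 s allowed: the warmer is off, all three canisters stand on the cork board, and each has a cover sitting flush by the last camera check; the sign-off returned no verdict.

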